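Snap a jar lid home with the counter's spring lid press

TASK

Snap the loose lid onto the jar with the spring lid press. First press the black roller on the red bar down until you feel the catch take hold and let go so that the bar stays cocked by itself, then slide the jar fully home under the striker by its blue push plate, then press the yellow trigger roller down so that the striker knocks the lid fully on, and take the hand away. Never push on the press harder than 25 N, never let the striker snap down while the jar is not under it, and leave everything else on the counter where it stands.

Things in the scene. Friction and masses are not known exactly. Their poses are not given: they have to be found in the camera images.
- press: Lid press fixed to the counter: grey base 100 mm (x) by 380 mm (y), 12 mm thick, green uprights. Origin at counter height under the red bar's pivot (114 mm up). z up; +y along the bar to the steel striker head (108 mm from the origin), -y to the thumb roller (85 mm) and trigger (223 mm); the shuttle slides in along +x, away from the robot.
- pad (a point): Centre of the black rubber thumb roller (22 mm thick, 50 mm long in x, turns freely) on the red bar's tail; its axis is about 139 mm above the counter at rest, its top 11 mm higher. Moves on an 85 mm arc about the pivot: 27 to 45 mm down (under 8 mm in y) until cocked. Push needed here: 5 N at first, growing to 9 N, then 8 to 14 N while the cross pin rides down the claw's ramp.
- pin (a point): Steel cross pin (8 mm thick, 34 mm in x) at the tail end of the red bar, 130 mm from the pivot, that the steel claw catches. The catch's depth is a hidden setting, differing by up to 16 mm at the roller, so feel for it: the claw clicks over the pin (force drops), then 1 mm lower a rubber bumper adds 4 N per mm. At 17 to 20 N on the roller the pin is past the catch; let go sooner and the bar springs back.
- striker (a joint): Angle of the red bar, rad: 0 at rest with the striker head down, growing as the roller is pressed. Held by the catch it reads somewhere from 0.32 to 0.52.
- trigger (a point): Centre of the yellow trigger roller (22 mm thick, 44 mm long in x, turns freely), 90 mm above the counter, its top 11 mm higher. Pressing it down swings the claw off the pin: needs 1 to 4 N, trips after 12 to 28 mm, end stop at 38 mm. Springs back. The steel claw stands up to 135 mm high, from 70 mm inward (+y) of this point.
- push_plate (a point): Point on the outer (-x) face of the blue upright push plate of the shuttle, at the middle of its width (50 mm in y), 62 mm above the counter; the plate is 12 mm thick and its top is 78 mm above the counter. Push it in the press's +x.
- shuttle (a joint): Travel of the aluminium shuttle that carries the jar, m: about 0 to 0.01 at the start, 0.065 fully home, where it meets a rubber stop (2.5 N more per mm), with the jar under the striker head. Slides with about 3 N of friction. With the bar not cocked, the striker head blocks the jar's lid.
- lid (a joint): How far the black lid (60 mm across, top 76 mm above the counter at the start) has gone down onto the blue jar, m: 0 loose, 0.006 fully on.
- jar_pink: Bystander, leave alone: closed red jar with black lid, 60 mm across, 50 mm tall. Origin at the centre of its underside.
- jar_teal: Bystander, leave alone: closed green jar with black lid, 60 mm across, 50 mm tall. Origin at the centre of its underside.
- balm_tin: Bystander, leave alone: flat metal tin, 50 mm across, 18 mm tall. Origin at the centre of its underside.
- marker: Bystander, leave alone: black marker pen lying down, 100 x 14 x 14 mm. Origin at the centre of its underside.
- soap_bar: Bystander, leave alone: yellow soap bar 85 x 55 x 28 mm. Origin at the centre of its underside.
- stick_pot: Bystander, leave alone: paper-covered pot of wooden sticks, 64 mm across, 135 mm tall in all. Origin at the centre of its underside.
- tub: Bystander, leave alone: black and white tub, 92 mm across, 102 mm tall. Origin at the centre of its underside.

How it is judged:
By the outcome, as a careful person would: the job done as asked, in the order asked, and still so for the second after the job is handed in, with the robot touching nothing.
It also fails if it takes over 58 s, if anything falls off the work surface, if the arm or the gripper's body presses on something with over 40 N, if the wrist force passes 120 N, or if a joint passes its speed limit or range.

ROBOT

A 7-joint arm with a two-finger parallel gripper is mounted at the origin on the work surface. World frame = base frame: x ahead of the robot, y to its left, z up, the work surface at z = 0. Lengths are in m, angles in degrees, forces in N, time in s.
With the tool pointing down it reaches from about 0.425 to 0.875 m from the base axis. Payload 4.7 kg.
Tool frame: the origin (TCP) lies on the centre line of the jaws, within the pads' length; the fingertips stand 19 mm ahead of it and the grasp point (between the pads) is the TCP; y points along the fingers, x is the direction in which the jaws open and shut, and the axes are right-handed (so a half turn about y gives the same grasp; the last joint's range is limited). The gripper opens to 87 mm and grips with 3 to 60 N. Pads are 19 mm wide; open, the fingers measure 117 mm over their backs; the gripper's body (75 mm by 190 mm) begins 51 mm behind the grasp point.
Start: joints at [-63.994, 18.392, -4.016, 83.108, 1.295, 78.541, -3.26], TCP at [0.277, 0.588, 0.242] pointing down, gripper open.
Joint ranges: [-163.93, 163.93], [-17.29, 119.83], [-79.2, 71.16], [3.27, 140.29], [-89.18, 269.18], [5.43, 117.66], [-154.24, 154.24]. Speed limits (degrees/s): [147.25, 147.25, 180, 180, 180, 180, 180].

INTERFACE

Orientations are given as a 3x3 rotation matrix whose columns are the frame's x, y, z axes.
In Python, from plant import r, eyes gives the robot as it stands. The module is installed in compiled form; this text tells all that it offers. Calls block until the motion is done:
- r.move_to(position, orientation): joint-space move of the TCP to a pose.
- r.move_l(position, ori=None, velocity=0.15, f_stop=None): straight line of the TCP; ori=None keeps the orientation; velocity is the mean speed in m/s. With f_stop (N) it stops when the force on the tool has changed by that much, and returns True; else False.
- r.set_joints(angles): joint-space move.
- r.command_gripper(opening, grasp_force=None): finger opening in m; grasp_force is the grip in N (None keeps the last); returns when the fingers have stopped.
- r.wait(seconds).
- r.ik(position, orientation): joint angles nearest the present ones, or None.
- r.sense(): the state.
- eyes.capture(name): name is "side" or "top" or "wrist"; returns (picture, depth): 400x640x3 uint8, red, green, blue; 400x640 float32, m along the optical axis (not along the pixel's ray), 0 where there is no reading.
- eyes.calibration(name): a dict with "intrinsics" (3x3 intrinsics, pixels), "camera_from_world" (4x4, takes a point from world to camera coordinates). Camera axes: x right, y down, z forward; pixel columns grow to the right and rows downward; lengths in m; the calibration is good to about 2 mm. A picture is of the moment at which its call begins: read the wrist's pose just before it. calibration takes no time and is no camera call; for the wrist camera it gives the pose at the moment of the call.
A pose or a line that the arm cannot do raises r.IKError and nothing moves.
- r.finish_job(): hands the job in, once; it reports no verdict.
The state is a dict: "time": time; "qpos": joint angles; "joint_velocities": joint speeds; "effort": joint torques, N m; "tcp_pos": TCP position; "orientation": TCP orientation; "ft_force": force on the tool from outside, world axes, zero at the start; "moment": the same for the moment, N m; "opening": finger opening in m.
Only numpy, scipy, OpenCV 4.12 (cv2) and the standard library are available. Lean on these libraries where they do the work, as an engineer would, in place of code of your own. Each camera call takes 0.05 s, during which the arm holds its last target. There are 200 camera calls.

## Working session

There is one attempt and no reset: what is moved stays moved. The work goes in short steps, each a Python script; the robot and the scene stay as the last script left them, time stands still between calls to the robot, and variables do not carry over. Pictures are saved under pics/ and viewed, on a budget of 10 in all, crops included, one or two more only if the job needs it, and the job is handed in when it is done.

```bash
mkdir -p pics; cat > h.py <<'E'
import numpy as np, cv2
from plant import r, eyes
def snap(n,f):
    c=eyes.calibration(n); p,d=eyes.capture(n)
    cv2.imwrite(f'pics/{f}.png',p[:,:,::-1]); np.savez(f'pics/{f}.npz',p=p,d=d,K=c['intrinsics'],T=c['camera_from_world'])
def cloud(f):
    z=np.load(f'pics/{f}.npz'); d=z['d']; v,u=np.mgrid[:400,:640]
    P=np.stack([u,v,np.ones_like(u)],-1)@np.linalg.inv(z['K']).T*d[...,None]
    W=(P-z['T'][:3,3])@z['T'][:3,:3]; W[d==0]=np.nan
    return z['p'],W
E
python3 - <<'E'
from h import *
for n in('side','top'): snap(n,n+'0')
a=[cv2.imread(f'pics/{n}0.png') for n in('side','top')]
print({k:np.round(v,3).tolist() if not isinstance(v,float) else v for k,v in r.sense().items()})
E
```

```text
{'time': 0.1, 'qpos': [-63.997, 18.434, -4.017, 83.168, 1.294, 78.54, -3.261], 'joint_velocities': [0.016, -0.124, 0.037, -0.28, -0.06, -0.075, 0.072], 'effort': [0.0, -49.257, -0.406, -31.34, -0.064, 0.039, 0.0], 'tcp_pos': [0.277, 0.588, 0.241], 'orientation': [[0.426, -0.001, -0.905], [0.905, -0.002, 0.426], [-0.002, -1.0, -0.0]], 'ft_force': [-0.691, -0.008, 0.209], 'moment': [-0.006, 0.006, 0.002], 'opening': 0.08706906781655865}
```

View pics/top0.png

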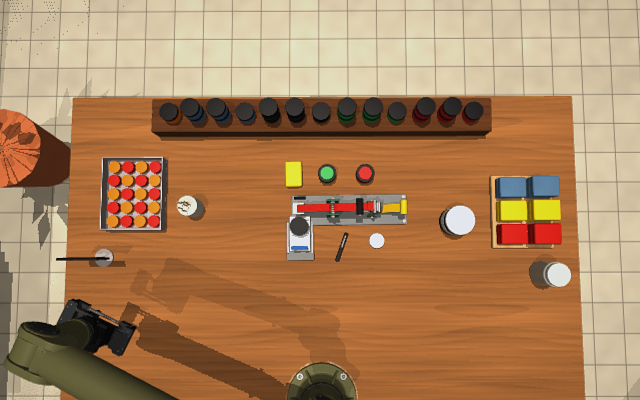

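View pics/side0.png

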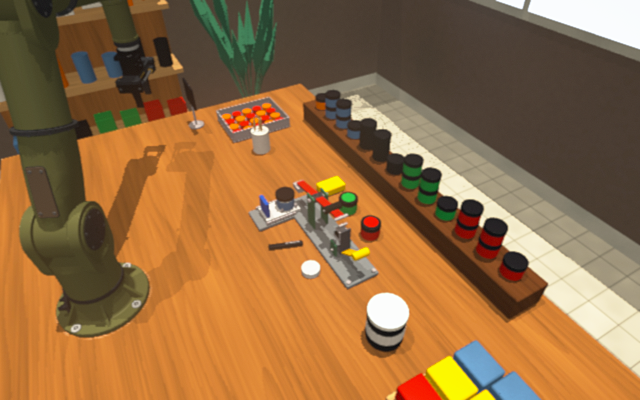

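The top view shows the press: base about u 292–408, v 195–224, yellow trigger near (403,207), blue plate near (300,248), jar lid (299,226).

```bash
python3 - <<'E'
from h import *
p,W=cloud('top0')
cv2.imwrite('pics/c.png',cv2.resize(p[160:270,270:420,::-1],None,fx=5,fy=5,interpolation=cv2.INTER_NEAREST))
hsv=cv2.cvtColor(p,cv2.COLOR_RGB2HSV).astype(int); S=np.zeros(p.shape[:2],bool); S[190:262,284:412]=1
H,s,v=hsv[...,0],hsv[...,1],hsv[...,2]; Z=W[...,2]
def rep(n,m):
    q=W[m&S&np.isfinite(Z)]; print(n,len(q),np.round(np.median(q,0),3),np.round(q.min(0),3),np.round(q.max(0),3))
rep('yellow',(abs(H-27)<6)&(s>150)&(v>120)&(Z>.06))
rep('blue',(abs(H-110)<10)&(s>120)&(Z>.05))
rep('red',((H<5)|(H>175))&(s>150)&(Z>.08))
g=(s<45)&(v>70)&(Z<.025)&(Z>.004)&(W[...,0]>0); rep('base',g)
m=(g&S); m[230:]=0; m[:,:300]=0
q=W[m][:,:2].astype(np.float32); R=cv2.minAreaRect(q*1000); print(R)
rep('lid',(v<70)&(abs(Z-.076)<.006)&(np.arange(640)<312))
y=W[S&(Z>.1)]
for f in('top',): print(np.load('pics/top0.npz')['T'].round(3).tolist(),np.load('pics/top0.npz')['K'].round(1).tolist())
E
```

```text
yellow 169 [ 0.609 -0.252  0.093] [ 0.587 -0.27   0.06 ] [ 0.629 -0.215  0.111]
blue 61 [0.479 0.066 0.079] [0.476 0.044 0.073] [0.486 0.091 0.088]
red 504 [ 0.605 -0.044  0.12 ] [ 0.593 -0.162  0.09 ] [0.618 0.072 0.148]
base 2574 [ 0.577 -0.072  0.013] [ 0.443 -0.284  0.004] [0.657 0.109 0.025]
((605.7869262695312, -108.09178161621094), (112.12196350097656, 351.13433837890625), 3.6104040145874023)
lid 234 [0.549 0.066 0.076] [0.523 0.038 0.07 ] [0.593 0.095 0.082]
[[-0.001, -1.0, -0.007, -0.007], [-0.997, 0.001, -0.081, 0.619], [0.081, 0.007, -0.997, 1.569], [0.0, 0.0, 0.0, 1.0]] [[485.2, 0.0, 322.3], [0.0, 485.2, 205.3], [0.0, 0.0, 1.0]]
```

View pics/c.png

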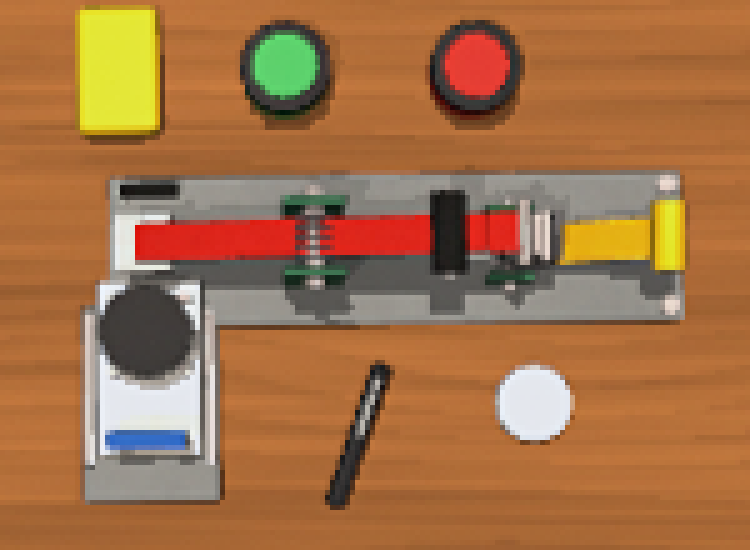

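```bash
python3 - <<'E'
from h import *
z=np.load('pics/top0.npz');K,T=z['K'],z['T']
def at(cu,cv_,h):
    d=T[:3,:3].T@np.linalg.inv(K)@[270+cu/5-.5,160+cv_/5-.5,1]; o=-T[:3,:3].T@T[:3,3]; return o+d*(h-o[2])/d[2]
for n,a in dict(pad=(449.5,232,.148),trig=(668,235,.099),barend=(520,232,.14),barhead=(135,243,.1),plate=(147,439,.078),c1=(110,180,.012),c2=(681,172,.012),c3=(685,321,.012),piv=(315,236,.12)).items(): print(n,at(*a).round(4))
p,W=cloud('top0')
for n,(u,v) in dict(pad=(360,206),padW=(360,203),padE=(360,210),trig=(403,207)).items(): print(n,W[v,u].round(4))
s=r.sense();C=eyes.calibration('wrist')['camera_from_world'];c=-C[:3,:3].T@C[:3,3]
print('cam in tool',(s['orientation'].T@(c-s['tcp_pos'])).round(3))
for R in ([[1,0,0],[0,0,1],[0,-1,0]],[[-1,0,0],[0,0,-1],[0,-1,0]],[[0,0,-1],[1,0,0],[0,-1,0]],[[0,0,1],[-1,0,0],[0,-1,0]]):
    for P in([.607,-.06,.2],[.609,-.255,.2],[.45,.066,.075],[.53,.066,.075]):
        q=r.ik(P,np.array(R,float)); print(P,None if q is None else np.round(q,0))
E
```

```text
pad [ 0.6067 -0.1205  0.148 ]
trig [ 0.6085 -0.2605  0.099 ]
barend [ 0.6073 -0.1639  0.14  ]
barhead [0.6039 0.073  0.1   ]
plate [0.4815 0.0663 0.078 ]
c1 [0.6524 0.095  0.012 ]
c2 [ 0.6572 -0.2836  0.012 ]
c3 [ 0.5585 -0.2848  0.012 ]
piv [ 0.6065 -0.0394  0.12  ]
pad [ 0.6061 -0.122   0.1518]
padW [ 0.6153 -0.1222  0.1505]
padE [ 0.5937 -0.1216  0.1555]
trig [ 0.6068 -0.2597  0.1016]
cam in tool [ 0.    -0.144  0.082]
[0.607, -0.06, 0.2] [-26.  17.  35.  94. -10.  73.  11.]
[0.609, -0.255, 0.2] [-16.  27.  49.  86. -20.  76.  35.]
[0.45, 0.066, 0.075] [-36.   4.  25. 122.  -2.  55. -10.]
[0.53, 0.066, 0.075] [-33.  13.  25. 111.  -7.  57.  -4.]
[0.607, -0.06, 0.2] None
[0.609, -0.255, 0.2] [ -23.   32.   61.   86.  -28.   78. -139.]
[0.45, 0.066, 0.075] None
[0.53, 0.066, 0.075] [ 46.  28. -67. 109.  29.  63. 148.]
[0.607, -0.06, 0.2] [-24.  16.  32.  93.  -9.  73. 100.]
[0.609, -0.255, 0.2] [-15.  27.  49.  86. -20.  76. 125.]
[0.45, 0.066, 0.075] [-32.   4.  21. 121.  -2.  55.  80.]
[0.53, 0.066, 0.075] [-28.  13.  20. 111.  -5.  57.  85.]
[0.607, -0.06, 0.2] [-28.  17.  38.  94. -11.  73. -78.]
[0.609, -0.255, 0.2] [-11.  25.  42.  86. -17.  76. -57.]
[0.45, 0.066, 0.075] [ -39.    4.   28.  122.   -2.   55. -100.]
[0.53, 0.066, 0.075] [-38.  14.  31. 111.  -9.  57. -93.]
```

```bash
cat >> h.py <<'E'
RX=np.array([[1,0,0],[0,0,1],[0,-1,0.]])
RY=np.array([[0,0,-1],[1,0,0],[0,-1,0.]])
def st(n=''):
    s=r.sense(); print(n,round(s['time'],2),s['tcp_pos'].round(4),s['ft_force'].round(2)); return s
E
python3 - <<'E'
from h import *
r.command_gripper(0.0,20)
x,y=.607,-.122
r.move_to([x,y,.26],RX); st('above')
r.move_l([x,y,.178],velocity=.12); st('near')
print(r.move_l([x,y,.146],velocity=.03,f_stop=18)); st('mid')
for z in np.arange(.144,.112,-.002):
    hit=r.move_l([x,y,z],velocity=.012,f_stop=15); s=st(str(hit))
    if s['ft_force'][2]>17.5: break
E
```

```text
above 4.38 [ 0.6073 -0.1205  0.2598] [ 0.14  0.07 -0.29]
near 5.22 [ 0.6075 -0.1222  0.1788] [ 0.23 -0.47  1.88]
False
mid 6.43 [ 0.6074 -0.1228  0.1474] [-2.53 -0.22  9.04]
False 6.75 [ 0.6074 -0.1228  0.1454] [-3.26 -0.55  8.34]
False 7.07 [ 0.6074 -0.1226  0.1431] [-1.61  0.34  7.57]
False 7.38 [ 0.6074 -0.1225  0.1408] [-0.86 -0.37  6.57]
False 7.7 [ 0.6073 -0.1221  0.1382] [0.82 0.69 3.42]
False 8.02 [ 0.6074 -0.1222  0.137 ] [-1.3   0.86  9.03]
False 8.33 [ 0.6074 -0.1223  0.1354] [-3.33  0.52 10.73]
False 8.65 [ 0.6074 -0.1226  0.1342] [-3.64  0.43 13.61]
False 8.97 [ 0.6075 -0.1228  0.133 ] [-6.33  0.81 18.14]
```

```bash
python3 - <<'E'
from h import *
r.wait(.2); s=st('hold'); x,y,z=s['tcp_pos']
if s['ft_force'][2]<17: r.move_l([.607,-.122,z-.0012],velocity=.01,f_stop=5); r.wait(.2); st('more')
for dz in (.132,.134,.136,.138,.140,.142,.145,.148):
    r.move_l([.607,-.122,dz],velocity=.02); st()
E
```

```text
hold 9.17 [ 0.6075 -0.1228  0.133 ] [-7.07 -0.11 18.37]
 9.42 [ 0.6075 -0.1228  0.1343] [-4.39  0.62 14.35]
 9.67 [ 0.6074 -0.1227  0.1356] [-2.64  0.16 10.43]
 9.92 [ 0.6074 -0.1225  0.1372] [-1.98  0.57  8.28]
 10.17 [ 0.6073 -0.122   0.1381] [0.83 0.09 4.25]
 10.42 [ 0.6065 -0.1218  0.1393] [-0.48  0.59 -0.65]
 10.67 [ 0.6069 -0.122   0.1419] [0.23 0.59 0.1 ]
 10.97 [ 0.6071 -0.122   0.1452] [-0.18  0.02  0.28]
 11.27 [ 0.6071 -0.122   0.1482] [0.34 0.57 0.53]
```

```bash
python3 - <<'E'
from h import *
r.move_l([.607,-.122,.25],velocity=.2)
r.move_to([.445,.067,.2],RY); st()
snap('top','top1'); snap('side','side1')
p,W=cloud('top1')
cv2.imwrite('pics/c1.png',np.vstack([cv2.resize(cv2.imread('pics/top1.png')[180:270,270:420],(600,360)),cv2.resize(cv2.imread('pics/side1.png')[160:300,230:400],(600,240*2))[:240*2]])[:600+240].copy()[::1][:, :])
a=cv2.imread('pics/c1.png'); cv2.imwrite('pics/c1.png',cv2.resize(a,(428,600)))
E
```

```text
12.93 [0.4453 0.0664 0.1996] [ 0.12 -0.16  0.64]
```

View pics/c1.png

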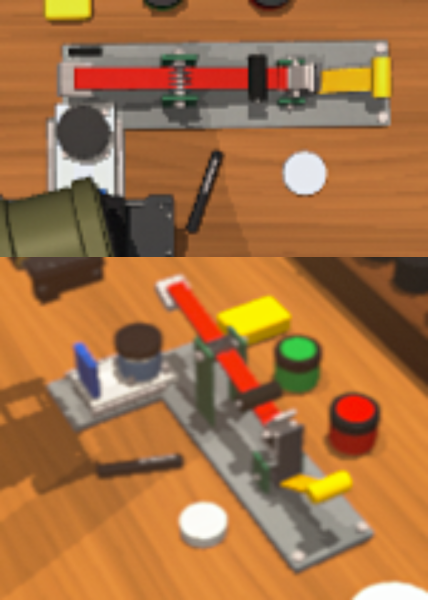

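The bar is cocked: striker head raised and the tail caught in the claw, with bystanders untouched. Next I push the shuttle.

```bash
python3 - <<'E'
from h import *
r.move_l([.445,.067,.074],velocity=.12); st('down')
print(r.move_l([.515,.067,.074],velocity=.04,f_stop=12)); st()
for x in np.arange(.518,.555,.003):
    hit=r.move_l([x,.067,.074],velocity=.02,f_stop=9); s=st(str(hit))
    if s['ft_force'][0]<-10: break
r.wait(.2); st('hold')
E
```

```text
down 14.22 [0.4456 0.0671 0.0746] [-0.12 -0.49  0.03]
False
 16.12 [0.515  0.0668 0.074 ] [-2.36  1.53 -0.2 ]
False 16.43 [0.5184 0.0668 0.0741] [-1.75  1.51 -0.45]
False 16.73 [0.5209 0.0668 0.074 ] [-3.67  0.73  2.34]
False 17.02 [0.5227 0.0668 0.074 ] [-7.68 -0.01  4.9 ]
False 17.32 [0.5244 0.0669 0.0739] [-1.154e+01 -1.000e-02  8.440e+00]
hold 17.52 [0.5244 0.0668 0.0739] [-11.5   -0.44   8.27]
```

```bash
python3 - <<'E'
from h import *
for x in (.522,.519,.515): r.move_l([x,.067,.074],velocity=.03); st()
r.move_l([.44,.067,.074],velocity=.12)
r.move_l([.44,.067,.22],velocity=.25)
r.move_to([.608,-.262,.2],RX); st()
snap('top','top2'); snap('side','side2')
p,W=cloud('top2'); hsv=cv2.cvtColor(p,cv2.COLOR_RGB2HSV).astype(int)
m=(abs(hsv[...,0]-110)<10)&(hsv[...,1]>120)&(W[...,2]>.05); m[:190]=0;m[262:]=0;m[:,:284]=0;m[:,330:]=0
q=W[m]; print('blue',len(q),np.median(q,0).round(4))
a=cv2.imread('pics/side2.png')[150:300,220:420]; b=cv2.imread('pics/top2.png')[170:270,270:420]
cv2.imwrite('pics/c2.png',np.hstack([cv2.resize(a,(400,300)),cv2.resize(b,(400,300))]))
E
```

```text
17.84 [0.5213 0.0669 0.074 ] [-5.68  0.44  3.31]
 18.09 [0.5203 0.0669 0.0745] [-0.58 -0.94 -0.03]
 18.38 [0.5151 0.067  0.0741] [ 1.3  -0.9   0.49]
 21.27 [ 0.6083 -0.26    0.1997] [ 0.36 -0.53 -0.53]
blue 47 [0.536  0.0692 0.0774]
```

View pics/c2.png

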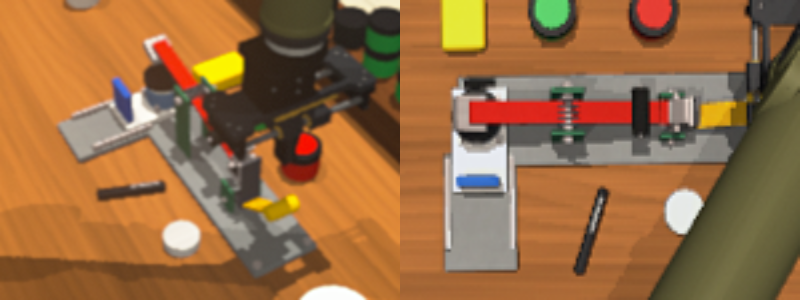

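```bash
python3 - <<'E'
from h import *
x,y=.608,-.262
r.move_l([x,y,.125],velocity=.12); st('near')
for z in np.arange(.118,.084,-.003):
    hit=r.move_l([x,y,z],velocity=.03,f_stop=12); s=st(str(hit))
    if hit: break
r.move_l([x,y,.25],velocity=.15); st('up')
r.move_to([.5,-.35,.3],RX)
snap('top','top3'); snap('side','side3')
p,W=cloud('top3')
a=cv2.imread('pics/side3.png')[150:300,220:420]; b=cv2.imread('pics/top3.png')[170:270,270:420]
cv2.imwrite('pics/c3.png',np.hstack([cv2.resize(a,(400,300)),cv2.resize(b,(400,300))]))
p0,W0=cloud('top0')
for n,W_ in(('before',W0),('after',W)): print(n,W_[[206,208,209,206],[360,300,296,340],2].round(4))
m=(p.max(-1)<70)&(W[...,2]>.06)&(W[...,2]<.085);m[:195]=0;m[232:]=0;m[:,:285]=0;m[:,312:]=0
print('lid z',m.sum(),np.median(W[m],0))
E
```

```text
near 22.14 [ 0.6084 -0.2623  0.1257] [ 0.08  0.5  -0.37]
False 22.52 [ 0.608  -0.2619  0.118 ] [ 0.29 -0.18 -0.12]
False 22.77 [ 0.6079 -0.2619  0.1147] [0.73 0.41 0.19]
False 23.02 [ 0.6079 -0.2619  0.1117] [ 0.2   0.41 -0.14]
False 23.27 [ 0.6079 -0.2618  0.1086] [ 0.3  -0.16  0.51]
False 23.52 [ 0.6081 -0.2619  0.1059] [ 0.39 -0.03  0.75]
False 23.77 [ 0.6081 -0.2619  0.1029] [-0.1   0.31  1.63]
False 24.02 [ 0.608  -0.2619  0.0998] [0.01 0.1  1.22]
False 24.27 [ 0.608  -0.2618  0.0968] [0.2  0.96 1.32]
False 24.52 [ 0.6079 -0.2618  0.0938] [ 0.33 -0.42  0.5 ]
False 24.77 [ 0.6079 -0.2618  0.0908] [-0.28  0.65  0.64]
False 25.02 [ 0.608  -0.2618  0.0877] [-0.61  0.79  0.58]
False 25.27 [ 0.608  -0.2618  0.0848] [0.27 0.54 1.11]
up 26.52 [ 0.6075 -0.2617  0.2488] [-0.36  0.93 -0.44]
before [0.1518 0.1024 0.0867 0.1271]
after [0.1467 0.0984 0.0824 0.1205]
lid z 64 [0.59329664 0.06984326 0.07108871]
```

View pics/c3.png

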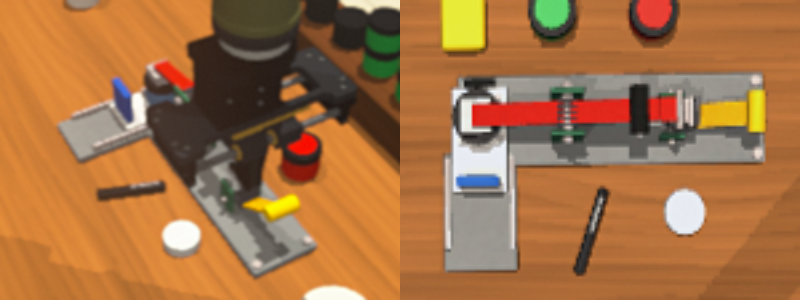

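The bar has dropped onto the lid. One numeric check, then I hand in.

```bash
python3 - <<'E'
from h import *
for f in('top0','top2','top3'):
    p,W=cloud(f); m=(p.max(-1)<70)&(W[...,2]>.064)&(W[...,2]<.084);m[:195]=0;m[242:]=0;m[:,:285]=0;m[:,312:]=0
    print(f,m.sum(),np.median(W[m],0).round(4), np.percentile(W[m][:,2],[25,75]).round(4))
a,b=[cv2.imread(f'pics/top{i}.png').astype(int) for i in(0,3)]
d=abs(a-b).max(-1)>60
for n,(v,u) in dict(soap=(174,293),green=(174,327),red=(174,365),tin=(240,377),marker=(247,342),pot=(206,189),tub=(220,458)).items(): print(n,d[v-14:v+14,u-12:u+12].sum())
r.finish_job(); st()
E
```

```text
top0 249 [0.5488 0.0663 0.0763] [0.0742 0.0783]
top2 57 [0.5867 0.0632 0.0764] [0.0737 0.0789]
top3 62 [0.5933 0.0698 0.0713] [0.0686 0.0737]
soap 0
green 0
red 0
tin 0
marker 0
pot 0
tub 468
the job is handed in; nothing more can be done
the job is handed in; nothing more can be done
```

The lid press job is done and handed in at about 28 s of the 58 s allowed, with the hand clear of everything. I did it in the order asked.

- **Cocking:** I pressed the black roller to 18 N. On easing off, the force dropped to zero while the roller was still about 30 mm down, and the picture showed the striker raised and held.
- **Sliding:** I pushed the blue plate in until the rubber stop gave 11.5 N along the push. There was also 8 N upward, about 14 N combined, which I did not explain. The plate moved about 57 mm and stayed put when I let go.
- **Trigger:** I pressed the yellow roller about 35 mm down, at under 2 N, and the striker came down on the lid.

**Last checks:**
- **Lid:** the lid top measured 76.4 mm before and 71.3 mm after, a drop of about 5 mm where 6 mm is fully on. Depth readings scatter by about 2.5 mm, so this fits a full snap but does not prove it.
- **Bystanders:** the soap, tin, marker, pot and both jars look the same before and after. The check failed for the tub, most likely because the arm was parked in front of it in the last picture. No planned move went near the tub, but I did not confirm that it stayed put.

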